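# Re-lay a run of drill core the right way round

### The job

This run of drill core was laid out back to front. Move all four core sticks from the old rack to the empty rack in reverse left-to-right order, so that the stick now farthest left ends farthest right and so on, one stick to a cradle. Each must lie fully down in its cradle, centred along its length, and none may be dropped off the racks.

Things in the scene. Friction and masses are not known exactly. Their poses are not given: they have to be found in the camera images.
- stick_a_mid (a point): Centre (on the axis, half-way along and half-way up) of the shortest stick of drill core: a plain grey rock cylinder, 36 mm in diameter, 64 mm long, about 0.17 kg nominal, lying level on its cradle in the old rack with its axis 65 mm above the bench. Its x axis is the cylinder's axis. Any two of the sticks may be neighbours, in any order.
- stick_b_mid (a point): Centre (on the axis, half-way along and half-way up) of the second shortest stick of drill core: a plain grey rock cylinder, 36 mm in diameter, 74 mm long, about 0.20 kg nominal, lying level on its cradle in the old rack with its axis 65 mm above the bench. Its x axis is the cylinder's axis. Any two of the sticks may be neighbours, in any order.
- stick_c_mid (a point): Centre (on the axis, half-way along and half-way up) of the second longest stick of drill core: a plain grey rock cylinder, 36 mm in diameter, 84 mm long, about 0.23 kg nominal, lying level on its cradle in the old rack with its axis 65 mm above the bench. Its x axis is the cylinder's axis. Any two of the sticks may be neighbours, in any order.
- stick_d_mid (a point): Centre (on the axis, half-way along and half-way up) of the longest stick of drill core: a plain grey rock cylinder, 36 mm in diameter, 94 mm long, about 0.25 kg nominal, lying level on its cradle in the old rack with its axis 65 mm above the bench. Its x axis is the cylinder's axis. Any two of the sticks may be neighbours, in any order.
- cradle_a: Cradle of the old rack under stick a at the start; fixed, so it keeps marking that starting place. Two wooden V blocks, each 8 mm along x, 31 mm wide, 33 mm high, at x = -20 and +20 mm. Origin: between them on the rack's board, 20 mm above the bench, 45 mm below the axis of a stick lying in it. x along the stick, y along the row, z up.
- cradle_b: Cradle of the old rack under stick b at the start; fixed, so it keeps marking that starting place. Two wooden V blocks, each 8 mm along x, 31 mm wide, 33 mm high, at x = -20 and +20 mm. Origin: between them on the rack's board, 20 mm above the bench, 45 mm below the axis of a stick lying in it. x along the stick, y along the row, z up.
- cradle_c: Cradle of the old rack under stick c at the start; fixed, so it keeps marking that starting place. Two wooden V blocks, each 8 mm along x, 31 mm wide, 33 mm high, at x = -20 and +20 mm. Origin: between them on the rack's board, 20 mm above the bench, 45 mm below the axis of a stick lying in it. x along the stick, y along the row, z up.
- cradle_d: Cradle of the old rack under stick d at the start; fixed, so it keeps marking that starting place. Two wooden V blocks, each 8 mm along x, 31 mm wide, 33 mm high, at x = -20 and +20 mm. Origin: between them on the rack's board, 20 mm above the bench, 45 mm below the axis of a stick lying in it. x along the stick, y along the row, z up.
- old_rack: Rack holding the sticks at the start, nearer or farther than the empty one: fixed wooden board 80 (x) x 420 (y) x 20 mm; origin at the centre of its underside, on the bench. Four cradles within 5 mm of y = -112.5, -37.5, 37.5, 112.5 mm, sticks along x. +y is to the robot's left, +x away from it (turned up to 0.15 rad). A small loose wooden block lies on the board at y = +188 mm.
- new_rack: Empty rack to fill: the same board, origin and axes (+y to the robot's left), four fixed cradles of the same V blocks at x = 0, y = -112.5, -37.5, 37.5, 112.5 mm. A seated stick lies along x, its axis 65 mm above the origin. A cradle centres a stick across the V but not along its length. Turned up to 0.15 rad. A small loose wooden block lies on the board at y = -188 mm.
There are look-alikes about, which are no part of the job. Leave any pink look-alike of the part that bears stick_a_mid alone.

How it is judged:
By the outcome, as a careful person would: the job done as asked, in the order asked, and still so for the second after the job is handed in, with the robot touching nothing.
It also fails if it takes over 83 s, if anything falls off the work surface, if the arm or the gripper's body presses on something with over 40 N, if the wrist force passes 120 N, or if a joint passes its speed limit or range.

### The arm

A 6-joint arm with a two-finger parallel gripper is mounted at the origin on the work surface. World frame = base frame: x ahead of the robot, y to its left, z up, the work surface at z = 0. Lengths are in m, angles in rad, forces in N, time in s.
With the tool pointing down it reaches from about 0.275 to 0.875 m from the base axis. Payload 12.5 kg.
Tool frame: the origin (TCP) lies on the mounting face of the last link; the fingertips stand 173 mm ahead of it and the grasp point (between the pads) lies 155 mm ahead of it; z points along the fingers, x is the direction in which the jaws open and shut, and the axes are right-handed (so a half turn about z gives the same grasp; the last joint's range is limited). The gripper opens to 85 mm and grips with 20 to 120 N. Pads are 22 mm wide; open, the fingers measure 114 mm over their backs; the gripper's body (76 mm by 85 mm) begins 54 mm behind the grasp point. The pads swing forward as they close: fully open they stand 13 mm farther back than shut.
Start: joints at [-1.293, 0.351, 1.652, -0, 1.139, -0.085], TCP at [0.195, -0.514, 0.405] pointing down, gripper open.
Joint ranges: [-2.75, 2.75], [-0.79, 2.1], [0.01, 2.65], [-1.57, 4.71], [0.07, 3.14], [-2.87, 2.87]. Speed limits (rad/s): [2.22, 2.22, 2.79, 3.14, 3.14, 3.14].

### API

Orientations are given as a unit quaternion [x, y, z, w].
In Python, from bench import env gives the robot as it stands.
- The arm moves only by the tool send_rows, never from a script. Its argument "moves" is a list of rows, each an object with "translation": the shift along the tool's x, y, z as a fraction of full scale, a list of three; "spin": the turn about the tool's z as a fraction of full scale; "grip": the opening, from -1 (shut) to 1 (fully open). A call has 1 to 20 rows; each row is the pose to reach, as a shift and turn from the pose commanded when the call began, along the tool's axes at that moment; what a row does not reach only later rows make up. Full scale, the value 1, is 400 mm for a shift and pi/2 rad for a turn. A row lasts 1/8 s, in which the tool goes at most 62.5 mm and 10.7 degrees, less where a joint would pass 70% of its speed; a pose out of reach is approached as far as the arm can. A call with a number of a shift or a turn outside -1 to 1 is refused whole. A call with a gripper value outside its range is refused whole. The fingers move at their own pace and stop on an object; "squeeze" is the grip in N (left out, the last holds). Time passes only in rows, so rows that repeat a pose let the fingers close. It gives the time, the measured TCP pose, the force and the opening at its end, in the units of the state.
- env.get_obs(): the state, without advancing time (a new reading comes with each control period).
- env.read_camera(name): name is "scene" or "top" or "wrist"; returns a dict with "frame" (480x640x3 uint8, red, green, blue), "depth" (480x640 float32, m along the optical axis (not along the pixel's ray), 0 where there is no reading), "intrinsics" (3x3 intrinsics, pixels), "R" (3x3) and "t" (3): a world point X has camera coordinates R X + t; the wrist camera has in their place "T_tool_cam" (4x4, takes a point from camera to tool coordinates, whose origin is the TCP and whose axes are the tool frame's). Camera axes: x right, y down, z forward; pixel columns grow to the right and rows downward; lengths in m; the calibration is good to about 2 mm. A picture is of the moment at which its call begins: read the wrist's pose just before it.
- env.close_job(): hands the job in, once; it reports no verdict.
The state is a dict: "time": time; "qpos": joint angles; "joint_velocities": joint speeds; "effort": joint torques, N m; "ee_pos": TCP position; "tcp_rot": TCP orientation; "force": force on the tool from outside, world axes, zero at the start; "torque": the same for the moment, N m; "opening": finger opening in m.
Only numpy, scipy, OpenCV 4.12 (cv2) and the standard library are available. Lean on these libraries where they do the work, as an engineer would, in place of code of your own. Each camera call takes 0.05 s, during which the arm holds its last target. There are 200 camera calls.

## Working session

There is one attempt and no reset: what is moved stays moved. The work goes in short steps, Python scripts to look and compute and a tool call to move; the robot and the scene stay as the last step left them, time stands still between calls to the robot, and variables do not carry over. Pictures are saved under pics/ and viewed, about 12 in all and at most 16, crops included, and the job is handed in when it is done.

Besides the shell and the picture viewer there is one more tool, called after "Call:" as name([rows], argument=value, ...), one row to a line, values as JSON. send_rows: Moves the arm, as the interface text tells. Its arguments: {"type":"object","properties":{"moves":{"type":"array"},"squeeze":{"type":"number"}},"required":["moves"]}

```bash
ls; mkdir -p pics; python3 - <<'E'
from bench import env
import cv2, numpy as np
for n in ("top","scene"):
    c=env.read_camera(n); cv2.imwrite(f"pics/{n}0.png",c["frame"][...,::-1]); np.savez(f"{n}0.npz",**c)
    print(n,c["intrinsics"],c["R"],c["t"])
o=env.get_obs();print(o)
E
```

```text
pics
top [[507.04728859   0.         317.37432262]
 [  0.         507.04728859 243.0839783 ]
 [  0.           0.           1.        ]] [[ 0.02113439 -0.99947817  0.02442778]
 [-0.99382655 -0.02366404 -0.10839188]
 [ 0.10891338 -0.02198618 -0.99380807]] [-0.07624124  0.50287951  0.92021189]
scene [[527.4176764    0.         324.75330881]
 [  0.         527.4176764  239.80751138]
 [  0.           0.           1.        ]] [[-0.61567391  0.78776344  0.01934913]
 [ 0.42713267  0.35425736 -0.83190108]
 [-0.66219583 -0.50391515 -0.55458652]] [ 0.33660204 -0.13989311  1.13993112]
{'time': 0.1, 'qpos': array([-1.29258529e+00,  3.51191570e-01,  1.65231995e+00, -4.71066264e-06,
        1.13908526e+00, -8.46138163e-02]), 'joint_velocities': array([ 0.00088581, -0.0013761 , -0.00051929,  0.0006411 ,  0.00058381,
       -0.00168744]), 'effort': array([ 1.19667733e-03, -5.06834400e+01, -2.91876358e+01, -5.84985969e-05,
        2.66850351e-03,  1.48496963e-05]), 'ee_pos': array([ 0.19519253, -0.51408947,  0.40422238]), 'tcp_rot': array([ 8.23079006e-01, -5.67926667e-01, -3.89021653e-04, -3.17388864e-04]), 'force': array([ 0.15310793, -0.51499211, -0.1948688 ]), 'torque': array([-0.03661104,  0.01862223,  0.02495594]), 'opening': 0.08532979336676687}
```

View pics/top0.png

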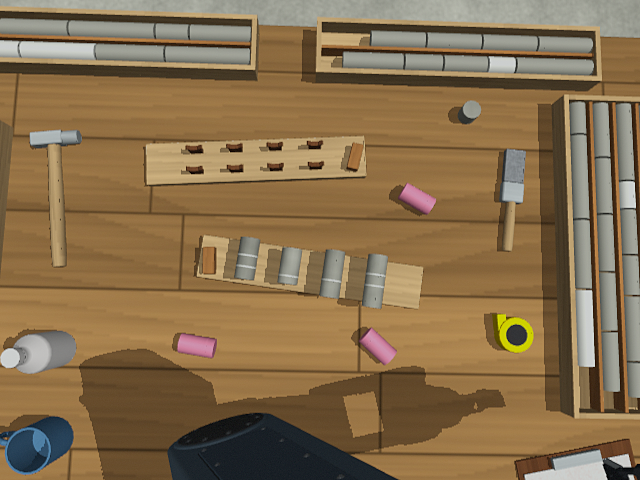

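View pics/scene0.png

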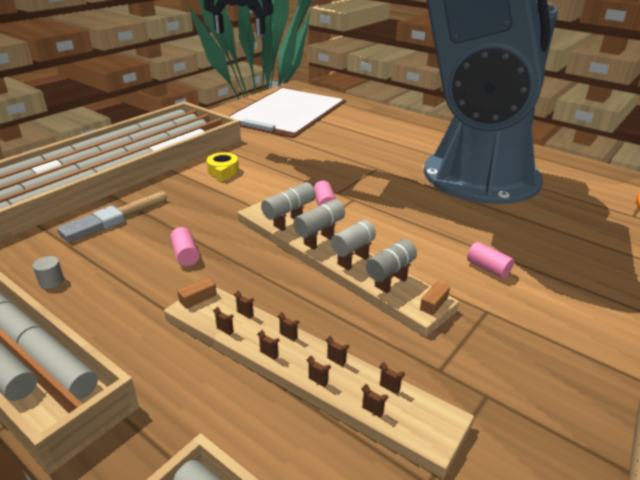

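Top view: the old rack is the nearer one, with four grey sticks at px (247,258), (289,266), (333,273) and (375,280). The empty rack is farther, with cradles at columns 194, 234, 275 and 315. The pink cylinders at (417,198), (197,345) and (378,345) and the grey stub at (470,112) are look-alikes to leave alone.

```bash
cat > h.py <<'E'
import numpy as np, cv2
def cloud(c):
    K=c["intrinsics"];d=c["depth"];v,u=np.indices(d.shape)
    P=np.stack([(u-K[0,2])/K[0,0]*d,(v-K[1,2])/K[1,1]*d,d],-1)
    return (P-c["t"])@c["R"]
def plane(c,uv,z):
    K=c["intrinsics"];uv=np.asarray(uv,float).reshape(-1,2)
    r=np.c_[uv,np.ones(len(uv))]@np.linalg.inv(K).T@c["R"]; o=-c["R"].T@c["t"]
    return o+r*((z-o[2])/r[:,2])[:,None]
E
python3 - <<'E'
from h import *
c=dict(np.load("top0.npz"));W=cloud(c);hsv=cv2.cvtColor(c["frame"],cv2.COLOR_RGB2HSV)
box=np.zeros((480,640),np.uint8);box[225:320,190:430]=1
print("bench z",np.median(W[300:330,100:180,2]))
def blobs(m,zz,amin):
    n,l,s,ce=cv2.connectedComponentsWithStats(m.astype(np.uint8))
    for i in range(1,n):
        if s[i,4]<amin: continue
        v,u=np.nonzero(l==i);r=cv2.minAreaRect(np.c_[u,v].astype(np.float32))
        B=plane(c,cv2.boxPoints(r),zz);e=[B[1]-B[0],B[2]-B[1]];e.sort(key=lambda x:-np.hypot(*x))
        a=e[0]; a=a if a[0]>0 else -a
        print(np.round(ce[i],1),s[i,4],"ctr",B.mean(0).round(4),"LW",[round(float(np.hypot(*x[:2])),4) for x in e],"yaw",round(float(np.arctan2(a[1],a[0])),3),"zmed",np.median(W[v,u,2]).round(4))
print("sticks by z");blobs((W[...,2]>0.06)&(box>0),0.078,100)
b2=np.zeros_like(box);b2[130:190,140:370]=1
print("Vblocks by z");blobs((W[...,2]>0.035)&(b2>0),0.045,10)
print("Vblock colour");blobs((hsv[...,2]<110)&(b2>0),0.045,20)
for nm,b,zz in(("new",b2,.02),("old",box,.02)):
    print("board",nm);blobs(cv2.morphologyEx(((W[...,2]>0.012)&(b>0)).astype(np.uint8),cv2.MORPH_OPEN,np.ones((5,5))),zz,1000)
E
```

```text
bench z 0.0006699380382053854
sticks by zTraceback (most recent call last):
  File "<stdin>", line 13, in <module>
  File "<stdin>", line 10, in blobs
  File "<stdin>", line 10, in <lambda>
TypeError: return arrays must be of ArrayType
```

```bash
cat > m.py <<'E'
from h import *
c=dict(np.load("top0.npz"));W=cloud(c);hsv=cv2.cvtColor(c["frame"],cv2.COLOR_RGB2HSV)
box=np.zeros((480,640),np.uint8);box[225:320,190:430]=1
def blobs(m,zz,amin):
    n,l,s,ce=cv2.connectedComponentsWithStats(m.astype(np.uint8))
    for i in range(1,n):
        if s[i,4]<amin: continue
        v,u=np.nonzero(l==i);r=cv2.minAreaRect(np.c_[u,v].astype(np.float32))
        B=plane(c,cv2.boxPoints(r),zz);e=[B[1]-B[0],B[2]-B[1]];e.sort(key=lambda x:-np.linalg.norm(x))
        a=e[0]; a=a if a[0]>0 else -a
        print(np.round(ce[i],1),s[i,4],"ctr",B.mean(0).round(4),"LW",[round(float(np.linalg.norm(x)),4) for x in e],"yaw",round(float(np.arctan2(a[1],a[0])),3),"zmed",np.median(W[v,u,2]).round(4))
print("sticks by z");blobs((W[...,2]>0.06)&(box>0),0.078,100)
b2=np.zeros_like(box);b2[130:190,140:370]=1
print("Vblocks by z");blobs((W[...,2]>0.035)&(b2>0),0.045,10)
print("Vblock colour");blobs((hsv[...,2]<110)&(b2>0),0.045,20)
for nm,b,zz in(("new",b2,.02),("old",box,.02)):
    print("board",nm);blobs(cv2.morphologyEx(((W[...,2]>0.012)&(b>0)).astype(np.uint8),cv2.MORPH_OPEN,np.ones((5,5))),zz,1000)
E
python3 m.py
```

```text
sticks by z
[247.  258.3] 849 ctr [0.4693 0.0595 0.078 ] LW [0.0746, 0.0354] yaw -0.12 zmed 0.0805
[289.4 266. ] 739 ctr [ 0.4577 -0.0155  0.078 ] LW [0.0645, 0.036] yaw -0.112 zmed 0.0801
[332.  273.8] 961 ctr [ 0.4457 -0.0907  0.078 ] LW [0.0844, 0.0358] yaw -0.122 zmed 0.0803
[374.5 281. ] 1071 ctr [ 0.4346 -0.1669  0.078 ] LW [0.0941, 0.0374] yaw -0.122 zmed 0.0803
Vblocks by z
[314.4 144. ] 94 ctr [ 0.6896 -0.0552  0.045 ] LW [0.0282, 0.0116] yaw -1.542 zmed 0.0468
[234.2 146.8] 94 ctr [0.6804 0.0951 0.045 ] LW [0.0298, 0.0134] yaw -1.542 zmed 0.0474
[274.6 145.2] 96 ctr [0.6845 0.0206 0.045 ] LW [0.0299, 0.0135] yaw -1.542 zmed 0.0467
[354.9 156.2] 309 ctr [ 0.6682 -0.1316  0.045 ] LW [0.0514, 0.0219] yaw -0.224 zmed 0.042
[193.9 148.3] 98 ctr [0.6745 0.1701 0.045 ] LW [0.0278, 0.0134] yaw -1.542 zmed 0.0468
[315.6 164.6] 90 ctr [ 0.6497 -0.0581  0.045 ] LW [0.0287, 0.0128] yaw -1.47 zmed 0.0477
[275.3 166.1] 98 ctr [0.6453 0.0175 0.045 ] LW [0.0298, 0.0114] yaw -1.543 zmed 0.0462
[234.8 167.8] 91 ctr [0.6394 0.0916 0.045 ] LW [0.0297, 0.0114] yaw -1.543 zmed 0.0468
[194.5 169.
[... 556 characters left out ...]
146 0.0599 0.045 ] LW [0.4168, 0.0771] yaw 1.464 zmed 0.0128
[275.3 167. ] 93 ctr [0.6443 0.0175 0.045 ] LW [0.0298, 0.0134] yaw -1.543 zmed 0.0454
[315.4 165.3] 83 ctr [ 0.6483 -0.058   0.045 ] LW [0.0281, 0.0134] yaw -1.543 zmed 0.0457
[350.3 168.4] 38 ctr [ 0.6451 -0.1223  0.045 ] LW [0.0226, 0.0117] yaw 0.922 zmed 0.0324
[234.8 168.5] 86 ctr [0.6384 0.0934 0.045 ] LW [0.0297, 0.0133] yaw -1.543 zmed 0.0456
[195.  170.1] 96 ctr [0.6345 0.1664 0.045 ] LW [0.0314, 0.0133] yaw -1.543 zmed 0.0457
board new
[255.1 160.5] 9087 ctr [0.6617 0.056  0.02  ] LW [0.4219, 0.0822] yaw -1.504 zmed 0.0207
board old
[311.1 271.7] 9923 ctr [ 0.4514 -0.0528  0.02  ] LW [0.4227, 0.0998] yaw 1.452 zmed 0.0219
```

Left to right, the old rack holds lengths 75, 65, 84 and 94 mm, so the order is b, a, c, d. The empty rack sits at about (0.662, 0.056) with yaw 0.066, so b goes rightmost, then a, c, and d leftmost. Going above stick b first.

Call:
send_rows([
  {"translation":[-0.275,-0.29,0.02],"spin":0,"grip":0.3},
  {"translation":[-0.55,-0.575,0.04],"spin":0,"grip":0.3},
  {"translation":[-0.55,-0.575,0.04],"spin":0,"grip":0.3},
  {"translation":[-0.55,-0.575,0.04],"spin":0,"grip":0.3},
  {"translation":[-0.55,-0.575,0.04],"spin":0,"grip":0.3},
  {"translation":[-0.55,-0.575,0.04],"spin":0,"grip":0.3},
  {"translation":[-0.55,-0.575,0.04],"spin":0,"grip":0.3},
], squeeze=40)

```text
time: 0.98
ee_pos: [0.3323, -0.2269, 0.3887]
tcp_rot: [0.823, -0.567, 0.0, 0.0]
force: [0.0, -0.7, -0.6]
opening: 0.0555
```

Call:
send_rows([
  {"translation":[-0.55,-0.575,0.04],"spin":0.307,"grip":0.3},
  {"translation":[-0.55,-0.575,0.04],"spin":0.307,"grip":0.3},
  {"translation":[-0.55,-0.575,0.04],"spin":0.307,"grip":0.3},
  {"translation":[-0.55,-0.575,0.04],"spin":0.307,"grip":0.3},
  {"translation":[-0.55,-0.575,0.04],"spin":0.307,"grip":0.3},
  {"translation":[-0.55,-0.575,0.04],"spin":0.307,"grip":0.3},
  {"translation":[-0.55,-0.575,0.04],"spin":0.307,"grip":0.3},
  {"translation":[-0.55,-0.575,0.04],"spin":0.307,"grip":0.3},
])

```text
time: 1.98
ee_pos: [0.4693, 0.0591, 0.3725]
tcp_rot: [-0.663, 0.748, 0.0, -0.0]
force: [-0.4, -0.4, 1.1]
opening: 0.0556
```

```bash
cat >> h.py <<'E'
from scipy.spatial.transform import Rotation as Ro
def go(o,xyz,ang):
    "fractions to bring TCP to xyz with tool x at world angle ang"
    R=Ro.from_quat(o["tcp_rot"]).as_matrix()
    cur=np.arctan2(R[1,0],R[0,0]);d=(ang-cur+np.pi)%(2*np.pi)-np.pi
    return (R.T@(np.array(xyz)-o["ee_pos"])/.4).round(4),round(-d/(np.pi/2),4)
def wcam(env):
    o=env.get_obs();c=env.read_camera("wrist");T=c["T_tool_cam"]
    R=Ro.from_quat(o["tcp_rot"]).as_matrix();Rw=R@T[:3,:3];tw=R@T[:3,3]+o["ee_pos"]
    c["R"]=Rw.T;c["t"]=-Rw.T@tw;return o,c
E
python3 - <<'E'
from h import *; from bench import env
o,c=wcam(env);cv2.imwrite("pics/w1.png",c["frame"][...,::-1]);np.savez("w1.npz",**c)
print(o["time"],o["ee_pos"],o["tcp_rot"],o["opening"],o["qpos"],o["force"])
print(go(o,(.4693,.0595,.220),-1.691))
W=cloud(c);m=(W[...,2]>.06)&(W[...,2]<.1)
n,l,s,ce=cv2.connectedComponentsWithStats(m.astype(np.uint8))
for i in range(1,n):
    if s[i,4]<800: continue
    p=W[l==i][:,:2].astype(np.float32);r=cv2.minAreaRect(p);print(ce[i],s[i],np.round(r[0],4),np.round(r[1],4),r[2])
E
```

```text
1.975 [0.46926507 0.0591047  0.37245401] [-6.63164333e-01  7.48473755e-01  8.51704526e-05 -3.13841029e-04] 0.055592231920102556 [ 2.68715044e-02  2.51350397e-01  1.87857936e+00 -3.21921475e-04
  1.01225324e+00  1.71855755e+00] [-0.3511986  -0.38773894  1.06467437]
(array([-1.100e-03, -2.000e-04,  3.811e-01]), np.float64(-0.0003))
[592.7302666  237.13591218] [ 555  182   79  115 5739] [ 0.4359 -0.1675] [0.0353 0.0945] 82.14754486083984
[320.31724498 230.11427081] [ 299  186   44   92 3833] [0.4706 0.0588] [0.0359 0.0744] 83.09417724609375
[501.94732406 235.86135693] [ 472  186   63  104 4746] [ 0.4468 -0.0923] [0.0358 0.0843] 83.02755737304688
[411.05300353 233.5942285 ] [ 388  195   49   81 3396] [ 0.4589 -0.017 ] [0.0359 0.0646] 82.54307556152344
[ 17.96033598 428.03826412] [   0  396   44   79 2143] [0.3046 0.3868] [0.0626 0.0262] 9.757007598876953
```

View pics/w1.png

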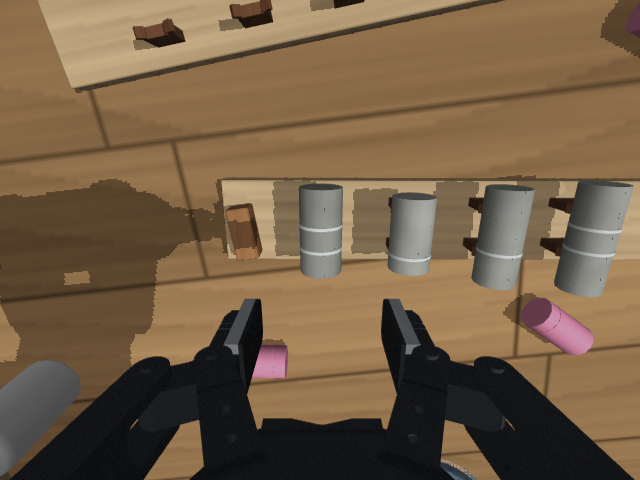

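The wrist view shows stick b at px (320,230) between the jaws. Its position and all four lengths agree with the top view to within about 1.5 mm. Descending, gripping and lifting.

Call:
send_rows([
  {"translation":[0,-0.002,0.1],"spin":0,"grip":0.3},
  {"translation":[0,-0.002,0.22],"spin":0,"grip":0.3},
  {"translation":[0,-0.002,0.32],"spin":0,"grip":0.3},
  {"translation":[0,-0.002,0.381],"spin":0,"grip":0.3},
  {"translation":[0,-0.002,0.381],"spin":0,"grip":0.3},
  {"translation":[0,-0.002,0.381],"spin":0,"grip":-0.3},
  {"translation":[0,-0.002,0.381],"spin":0,"grip":-0.3},
  {"translation":[0,-0.002,0.381],"spin":0,"grip":-0.3},
  {"translation":[0,-0.002,0.381],"spin":0,"grip":-0.3},
  {"translation":[0,-0.002,0.33],"spin":0,"grip":-0.3},
  {"translation":[0,-0.002,0.23],"spin":0,"grip":-0.3},
  {"translation":[0,-0.002,0.13],"spin":0,"grip":-0.3},
  {"translation":[0,-0.002,0.05],"spin":0,"grip":-0.3},
  {"translation":[0,-0.002,0.05],"spin":0,"grip":-0.3},
])

```text
time: 3.78
ee_pos: [0.4701, 0.0604, 0.355]
tcp_rot: [-0.664, 0.748, -0.002, 0.002]
force: [-0.1, -0.1, -2.5]
opening: 0.035
```

```bash
cat > look.py <<'E'
from h import *; from bench import env; import sys
o,c=wcam(env);cv2.imwrite(f"pics/{sys.argv[1]}.png",c["frame"][...,::-1])
print(o["time"],o["ee_pos"].round(4),o["opening"],o["force"].round(1))
print(go(o,(.6696,-.0563,.352),-1.505))
E
python3 look.py w2
```

```text
3.775 [0.4701 0.0604 0.355 ] 0.03495071310205318 [-0.1 -0.1 -2.5]
(array([ 0.2303, -0.5299,  0.0099]), np.float64(-0.1179))
```

View pics/w2.png

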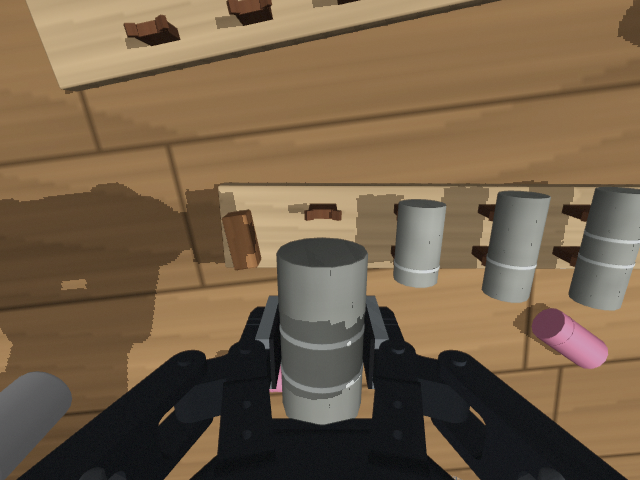

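Stick b is held level at px (322,330) with the opening at 35 mm. Carrying it over the rightmost new cradle, then measuring the new rack from there with the wrist camera.

Call:
send_rows([
  {"translation":[0.04,-0.1,0],"spin":-0.02,"grip":-0.3},
  {"translation":[0.09,-0.22,0],"spin":-0.05,"grip":-0.3},
  {"translation":[0.14,-0.34,0],"spin":-0.08,"grip":-0.3},
  {"translation":[0.19,-0.45,0],"spin":-0.11,"grip":-0.3},
  {"translation":[0.23,-0.53,0],"spin":-0.118,"grip":-0.3},
  {"translation":[0.23,-0.53,0],"spin":-0.118,"grip":-0.3},
  {"translation":[0.23,-0.53,0],"spin":-0.118,"grip":-0.3},
  {"translation":[0.23,-0.53,0],"spin":-0.118,"grip":-0.3},
])

```text
time: 4.82
ee_pos: [0.6689, -0.0557, 0.3522]
tcp_rot: [0.73, -0.683, -0.0, 0.0]
force: [-1.0, 0.4, -2.8]
opening: 0.0348
```

```bash
cat > rack.py <<'E'
from h import *; from bench import env; import sys
o,c=wcam(env);cv2.imwrite(f"pics/{sys.argv[1]}.png",c["frame"][...,::-1])
print(o["time"],o["ee_pos"].round(4),o["tcp_rot"].round(4),o["opening"],o["force"].round(1))
print(go(o,(.6696,-.0563,.22),-1.505))
W=cloud(c)
def bl(lo,hi,a0):
    n,l,s,ce=cv2.connectedComponentsWithStats(((W[...,2]>lo)&(W[...,2]<hi)).astype(np.uint8))
    for i in range(1,n):
        if s[i,4]<a0: continue
        p=W[l==i][:,:2].astype(np.float32);r=cv2.minAreaRect(p);print(ce[i].round(),s[i,4],np.round(r[0],4),np.round(r[1],4),round(r[2],1),"zmax",W[l==i][:,2].max().round(4))
bl(.035,.058,100);print("held/high");bl(.15,.26,2000)
E
python3 rack.py w3
```

```text
4.825 [ 0.6689 -0.0557  0.3522] [ 7.302e-01 -6.833e-01 -5.000e-04  3.000e-04] 0.03475281671653366 [-1.   0.4 -2.8]
(array([ 0.0017, -0.0021,  0.3306]), np.float64(0.0004))
[494.  16.] 6302 [ 0.8345 -0.1673] [0.0103 0.2229] 0.1 zmax 0.0522
[549.   2.] 230 [ 0.8465 -0.2024] [0.0033 0.0437] 2.7 zmax 0.0393
[611.   4.] 559 [ 0.8484 -0.2497] [0.0057 0.0468] 0.5 zmax 0.0416
[ 52. 204.] 507 [0.6763 0.1661] [0.0085 0.0306] 4.0 zmax 0.0526
[142. 204.] 470 [0.6815 0.0924] [0.0084 0.0303] 4.7 zmax 0.0518
[233. 204.] 440 [0.6865 0.0179] [0.0084 0.0312] 3.6 zmax 0.0521
[324. 204.] 442 [ 0.6917 -0.0571] [0.0083 0.031 ] 3.8 zmax 0.0524
[411. 231.] 1492 [ 0.6716 -0.1338] [0.0222 0.05  ] 78.3 zmax 0.043
[ 64. 250.] 499 [0.6366 0.1634] [0.0088 0.0312] 3.1 zmax 0.0519
[150. 250.] 463 [0.6416 0.0893] [0.0087 0.031 ] 3.5 zmax 0.0519
[237. 250.] 446 [0.6468 0.0151] [0.0084 0.0313] 4.3 zmax 0.0519
[122. 388.] 252 [0.4881 0.1362] [0.015  0.0264] 41.2 zmax 0.0422
[277. 404.] 131 [ 0.4853 -0.0237] [0.0151 0.0122] 79.9 zmax 0.0579
held/high
[321. 380.] 51323 [ 0.6715 -0.0603] [0.0805 0.1083] 33.7 zmax 0.26
```

View pics/w3.png

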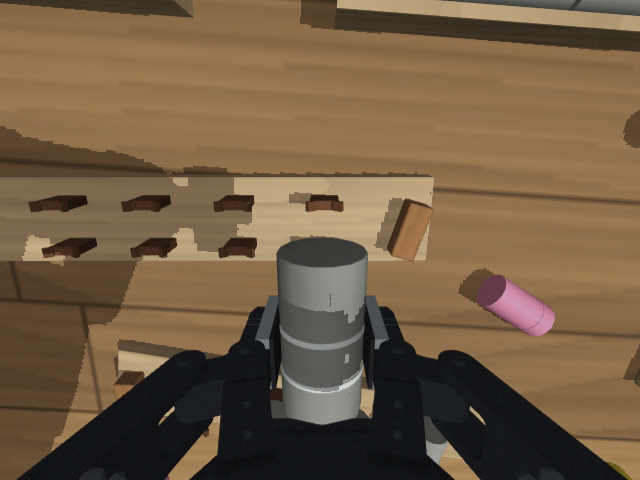

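```bash
python3 - <<'E'
from h import *; from bench import env
o=env.get_obs();print(o["time"],o["ee_pos"],o["joint_velocities"].round(4),o["force"]);print(go(o,(.6708,-.0577,.2205),-1.505))
E
```

```text
4.875 [ 0.6689745  -0.05570011  0.35253788] [-0.0012 -0.0042 -0.0077  0.0005  0.0009 -0.0003] [-1.00442648  0.82498191 -2.83849366]
(array([ 0.0054, -0.0044,  0.3301]), np.float64(0.0004))
```

Call:
send_rows([
  {"translation":[0.005,-0.0045,0.1],"spin":0,"grip":-0.3},
  {"translation":[0.005,-0.0045,0.2],"spin":0,"grip":-0.3},
  {"translation":[0.005,-0.0045,0.28],"spin":0,"grip":-0.3},
  {"translation":[0.005,-0.0045,0.31],"spin":0,"grip":-0.3},
  {"translation":[0.005,-0.0045,0.33],"spin":0,"grip":-0.3},
  {"translation":[0.005,-0.0045,0.33],"spin":0,"grip":-0.3},
  {"translation":[0.005,-0.0045,0.33],"spin":0,"grip":-0.3},
])

```text
time: 5.75
ee_pos: [0.6717, -0.058, 0.2219]
tcp_rot: [0.73, -0.683, 0.001, -0.001]
force: [-0.7, 1.6, 0.9]
opening: 0.0348
```

Call:
send_rows([
  {"translation":[0,0,0.002],"spin":0,"grip":0.0},
  {"translation":[0,0,0.002],"spin":0,"grip":0.3},
  {"translation":[0,0,0.002],"spin":0,"grip":0.3},
  {"translation":[0,0,0.002],"spin":0,"grip":0.3},
  {"translation":[0,0,-0.08],"spin":0,"grip":0.3},
  {"translation":[0,0,-0.22],"spin":0,"grip":0.3},
  {"translation":[0,0,-0.33],"spin":0,"grip":0.3},
  {"translation":[0,0,-0.37],"spin":0,"grip":0.3},
  {"translation":[0,0,-0.37],"spin":0,"grip":0.3},
  {"translation":[0,0,-0.37],"spin":0,"grip":0.3},
])

```text
time: 7.0
ee_pos: [0.6711, -0.0581, 0.3666]
tcp_rot: [0.73, -0.683, -0.001, 0.001]
force: [-0.8, 0.4, -0.2]
opening: 0.0553
```

```bash
cat > st.py <<'E'
from h import *; from bench import env; import sys
o,c=wcam(env)
if len(sys.argv)>1: cv2.imwrite(f"pics/{sys.argv[1]}.png",c["frame"][...,::-1])
print(o["time"],o["ee_pos"].round(4),o["opening"],o["force"].round(1))
W=cloud(c)
def bl(lo,hi,a0):
    n,l,s,ce=cv2.connectedComponentsWithStats(((W[...,2]>lo)&(W[...,2]<hi)).astype(np.uint8))
    for i in range(1,n):
        if s[i,4]<a0: continue
        p=W[l==i];r=cv2.minAreaRect(p[:,:2].astype(np.float32));print(ce[i].round(),s[i,4],np.round(r[0],4),np.round(r[1],4),round(r[2],1),"ztop",np.percentile(p[:,2],98).round(4))
bl(.06,.1,800)
for a in sys.argv[2:]:
    print(go(o,[float(q) for q in a.split(",")[:3]],float(a.split(",")[3])))
E
python3 st.py w4 .4585,-.0167,.36,-1.691
```

```text
7.0 [ 0.6711 -0.0581  0.3666] 0.05530734661830601 [-0.8  0.4 -0.2]
[321. 232.] 3993 [ 0.6719 -0.0585] [0.0744 0.0362] 4.0 ztop 0.0824
(array([-0.1383,  0.5235,  0.0182]), np.float64(0.1185))
```

View pics/w4.png

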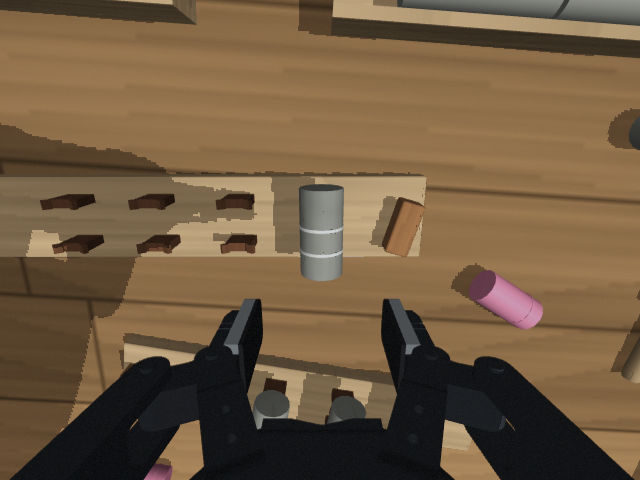

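Stick b lies seated at px (321,232), centred at (0.6719, -0.0585) on the cradle's (0.6719, -0.0584), with its top at 82 mm. Next is stick a.

Call:
send_rows([
  {"translation":[-0.04,0.15,0],"spin":0.03,"grip":0.3},
  {"translation":[-0.08,0.3,0],"spin":0.06,"grip":0.3},
  {"translation":[-0.12,0.44,0.01],"spin":0.1,"grip":0.3},
  {"translation":[-0.138,0.5235,0.018],"spin":0.1185,"grip":0.3},
  {"translation":[-0.138,0.5235,0.018],"spin":0.1185,"grip":0.3},
  {"translation":[-0.138,0.5235,0.018],"spin":0.1185,"grip":0.3},
  {"translation":[-0.138,0.5235,0.018],"spin":0.1185,"grip":0.3},
])

```text
time: 7.92
ee_pos: [0.4595, -0.017, 0.3612]
tcp_rot: [-0.663, 0.748, 0.0, -0.0]
force: [0.5, -0.1, 0.4]
opening: 0.0555
```

```bash
python3 st.py w5 .4585,-.0167,.22,-1.691
```

```text
7.925 [ 0.4595 -0.017   0.3612] 0.055469761953063 [ 0.5 -0.1  0.4]
[509. 241.] 5730 [ 0.4356 -0.1681] [0.0347 0.0946] 82.7 ztop 0.0824
[415. 240.] 4717 [ 0.4468 -0.0921] [0.0349 0.0847] 82.1 ztop 0.0824
[321. 237.] 3602 [ 0.4587 -0.0171] [0.0358 0.0644] 83.0 ztop 0.0823
(array([-0.0005,  0.0026,  0.353 ]), np.float64(-0.0))
```

Call:
send_rows([
  {"translation":[0,0.0025,0.12],"spin":0,"grip":0.3},
  {"translation":[0,0.0025,0.24],"spin":0,"grip":0.3},
  {"translation":[0,0.0025,0.32],"spin":0,"grip":0.3},
  {"translation":[0,0.0025,0.353],"spin":0,"grip":0.3},
  {"translation":[0,0.0025,0.353],"spin":0,"grip":0.3},
  {"translation":[0,0.0025,0.353],"spin":0,"grip":-0.3},
  {"translation":[0,0.0025,0.353],"spin":0,"grip":-0.3},
  {"translation":[0,0.0025,0.353],"spin":0,"grip":-0.3},
  {"translation":[0,0.0025,0.353],"spin":0,"grip":-0.3},
  {"translation":[0,0.0025,0.3],"spin":0,"grip":-0.3},
  {"translation":[0,0.0025,0.2],"spin":0,"grip":-0.3},
  {"translation":[0,0.0025,0.1],"spin":0,"grip":-0.3},
  {"translation":[0,0.0025,0.02],"spin":0,"grip":-0.3},
  {"translation":[-0.03,-0.1,0.02],"spin":-0.03,"grip":-0.3},
  {"translation":[-0.07,-0.23,0.02],"spin":-0.06,"grip":-0.3},
  {"translation":[-0.1,-0.35,0.02],"spin":-0.09,"grip":-0.3},
  {"translation":[-0.13,-0.45,0.02],"spin":-0.1185,"grip":-0.3},
  {"translation":[-0.146,-0.5035,0.02],"spin":-0.1185,"grip":-0.3},
  {"translation":[-0.146,-0.5035,0.02],"spin":-0.1185,"grip":-0.3},
  {"translation":[-0.146,-0.5035,0.02],"spin":-0.1185,"grip":-0.3},
])

```text
time: 10.48
ee_pos: [0.665, 0.0169, 0.3539]
tcp_rot: [0.73, -0.683, -0.0, 0.0]
force: [-0.3, -0.5, -2.3]
opening: 0.0348
```

```bash
python3 st.py w6 .6664,.0167,.2205,-1.505
```

```text
10.475 [0.665  0.0169 0.3539] 0.03478487513171944 [-0.3 -0.5 -2.3]
[416. 236.] 4451 [ 0.672  -0.0583] [0.0744 0.0362] 3.6 ztop 0.0824
(array([ 0.0007, -0.0034,  0.3336]), np.float64(0.0001))
```

View pics/w6.png

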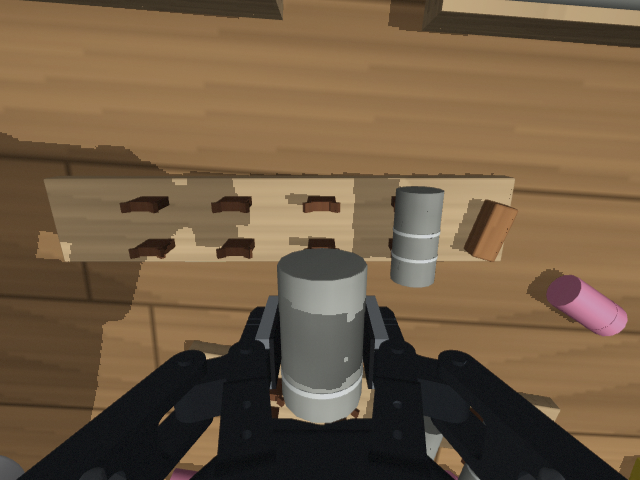

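Stick a is held over the third cradle from the left at px (322,330), with b still seated at (416,236). Lowering, releasing and rising.

Call:
send_rows([
  {"translation":[0.001,-0.0035,0.1],"spin":0,"grip":-0.3},
  {"translation":[0.001,-0.0035,0.2],"spin":0,"grip":-0.3},
  {"translation":[0.001,-0.0035,0.28],"spin":0,"grip":-0.3},
  {"translation":[0.001,-0.0035,0.31],"spin":0,"grip":-0.3},
  {"translation":[0.001,-0.0035,0.334],"spin":0,"grip":-0.3},
  {"translation":[0.001,-0.0035,0.335],"spin":0,"grip":-0.3},
  {"translation":[0.001,-0.0035,0.335],"spin":0,"grip":-0.3},
  {"translation":[0.001,-0.0035,0.335],"spin":0,"grip":0.0},
  {"translation":[0.001,-0.0035,0.335],"spin":0,"grip":0.3},
  {"translation":[0.001,-0.0035,0.335],"spin":0,"grip":0.3},
  {"translation":[0.001,-0.0035,0.335],"spin":0,"grip":0.3},
  {"translation":[0.001,-0.0035,0.25],"spin":0,"grip":0.3},
  {"translation":[0.001,-0.0035,0.12],"spin":0,"grip":0.3},
  {"translation":[0.001,-0.0035,0],"spin":0,"grip":0.3},
  {"translation":[0.001,-0.0035,-0.03],"spin":0,"grip":0.3},
  {"translation":[0.001,-0.0035,-0.03],"spin":0,"grip":0.3},
  {"translation":[0.001,-0.0035,-0.03],"spin":0,"grip":0.3},
])

```text
time: 12.65
ee_pos: [0.6669, 0.0166, 0.3636]
tcp_rot: [0.73, -0.683, -0.001, 0.001]
force: [0.1, -0.3, -1.0]
opening: 0.0557
```

```bash
python3 st.py w7 .4466,-.0921,.36,-1.691
```

```text
12.65 [0.6669 0.0166 0.3636] 0.05565701812366775 [ 0.1 -0.3 -1. ]
[412. 234.] 4154 [ 0.672  -0.0582] [0.0745 0.0363] 4.2 ztop 0.0825
[321. 233.] 3553 [0.6677 0.0165] [0.0642 0.0357] 3.9 ztop 0.0823
[474. 465.] 1014 [ 0.4255 -0.165 ] [0.0308 0.061 ] 83.9 ztop 0.0819
(array([0.235 , 0.5674, 0.0104]), np.float64(0.1184))
```

Call:
send_rows([
  {"translation":[0.06,0.14,0],"spin":0.03,"grip":0.3},
  {"translation":[0.12,0.28,0],"spin":0.06,"grip":0.3},
  {"translation":[0.18,0.42,0.01],"spin":0.1,"grip":0.3},
  {"translation":[0.235,0.567,0.01],"spin":0.1185,"grip":0.3},
  {"translation":[0.235,0.567,0.01],"spin":0.1185,"grip":0.3},
  {"translation":[0.235,0.567,0.01],"spin":0.1185,"grip":0.3},
  {"translation":[0.235,0.567,0.01],"spin":0.1185,"grip":0.3},
])

```text
time: 13.58
ee_pos: [0.4479, -0.0918, 0.3612]
tcp_rot: [-0.664, 0.748, 0.0, -0.0]
force: [0.2, 1.3, -0.5]
opening: 0.0555
```

```bash
python3 st.py w8 .4466,-.0921,.22,-1.691 .6612,.0911,.352,-1.691
```

```text
13.575 [ 0.4479 -0.0918  0.3612] 0.05546555817301501 [ 0.2  1.3 -0.5]
[417. 238.] 5268 [ 0.4355 -0.1688] [0.0358 0.0944] 83.3 ztop 0.0824
[322. 237.] 4650 [ 0.4464 -0.0933] [0.0361 0.0845] 83.0 ztop 0.0823
(array([0.0012, 0.003 , 0.353 ]), np.float64(0.0005))
(array([-0.5175, -0.4751,  0.023 ]), np.float64(0.0005))
```

Call:
send_rows([
  {"translation":[0.0015,0.0035,0.12],"spin":0,"grip":0.3},
  {"translation":[0.0015,0.0035,0.24],"spin":0,"grip":0.3},
  {"translation":[0.0015,0.0035,0.32],"spin":0,"grip":0.3},
  {"translation":[0.0015,0.0035,0.353],"spin":0,"grip":0.3},
  {"translation":[0.0015,0.0035,0.353],"spin":0,"grip":0.3},
  {"translation":[0.0015,0.0035,0.353],"spin":0,"grip":-0.3},
  {"translation":[0.0015,0.0035,0.353],"spin":0,"grip":-0.3},
  {"translation":[0.0015,0.0035,0.353],"spin":0,"grip":-0.3},
  {"translation":[0.0015,0.0035,0.353],"spin":0,"grip":-0.3},
  {"translation":[0.0015,0.0035,0.3],"spin":0,"grip":-0.3},
  {"translation":[0.0015,0.0035,0.2],"spin":0,"grip":-0.3},
  {"translation":[0.0015,0.0035,0.1],"spin":0,"grip":-0.3},
  {"translation":[0.0015,0.0035,0.02],"spin":0,"grip":-0.3},
  {"translation":[-0.09,-0.08,0.02],"spin":-0.03,"grip":-0.3},
  {"translation":[-0.19,-0.17,0.02],"spin":-0.06,"grip":-0.3},
  {"translation":[-0.29,-0.265,0.02],"spin":-0.09,"grip":-0.3},
  {"translation":[-0.39,-0.355,0.02],"spin":-0.1185,"grip":-0.3},
  {"translation":[-0.47,-0.43,0.02],"spin":-0.1185,"grip":-0.3},
  {"translation":[-0.5175,-0.475,0.02],"spin":-0.1185,"grip":-0.3},
  {"translation":[-0.5175,-0.475,0.02],"spin":-0.1185,"grip":-0.3},
])

```text
time: 16.12
ee_pos: [0.661, 0.0918, 0.354]
tcp_rot: [0.731, -0.683, 0.0, -0.0]
force: [-0.1, -0.2, -2.4]
opening: 0.0344
```

Call:
send_rows([
  {"translation":[0,0,0],"spin":0,"grip":-0.3},
  {"translation":[0,0,0],"spin":0,"grip":-0.3},
])

```text
time: 16.38
ee_pos: [0.66, 0.09, 0.354]
tcp_rot: [0.73, -0.684, 0.0, -0.0]
force: [-0.3, 1.5, -2.7]
opening: 0.0349
```

```bash
python3 st.py w9 .6612,.0911,.2205,-1.505
```

```text
16.375 [0.66  0.09  0.354] 0.03488063013194504 [-0.3  1.5 -2.7]
[509. 235.] 4866 [ 0.6718 -0.0569] [0.0748 0.0346] 3.3 ztop 0.0824
[414. 235.] 3908 [0.6676 0.0168] [0.0648 0.0358] 3.2 ztop 0.0824
(array([-0.0025, -0.003 ,  0.3337]), np.float64(-0.0003))
```

View pics/w9.png

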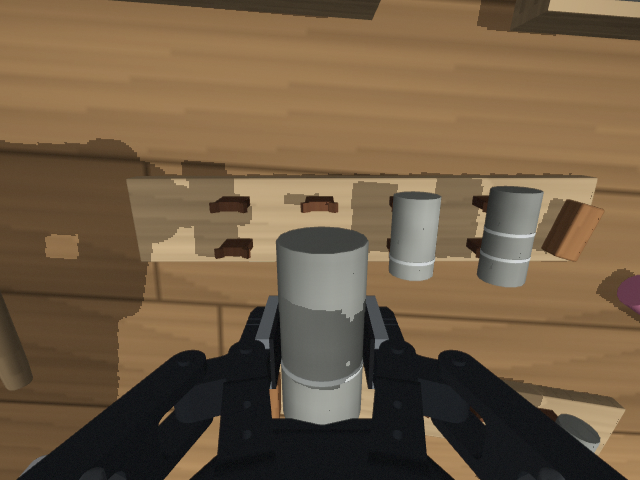

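Stick c is held over the second cradle from the left, cradle block px (319,204); a and b stay seated. Lowering it now.

Call:
send_rows([
  {"translation":[-0.0025,-0.003,0.1],"spin":0,"grip":-0.3},
  {"translation":[-0.0025,-0.003,0.2],"spin":0,"grip":-0.3},
  {"translation":[-0.0025,-0.003,0.28],"spin":0,"grip":-0.3},
  {"translation":[-0.0025,-0.003,0.31],"spin":0,"grip":-0.3},
  {"translation":[-0.0025,-0.003,0.334],"spin":0,"grip":-0.3},
  {"translation":[-0.0025,-0.003,0.335],"spin":0,"grip":-0.3},
  {"translation":[-0.0025,-0.003,0.335],"spin":0,"grip":-0.3},
  {"translation":[-0.0025,-0.003,0.335],"spin":0,"grip":0.0},
  {"translation":[-0.0025,-0.003,0.335],"spin":0,"grip":0.3},
  {"translation":[-0.0025,-0.003,0.335],"spin":0,"grip":0.3},
  {"translation":[-0.0025,-0.003,0.335],"spin":0,"grip":0.3},
  {"translation":[-0.0025,-0.003,0.25],"spin":0,"grip":0.3},
  {"translation":[-0.0025,-0.003,0.12],"spin":0,"grip":0.3},
  {"translation":[-0.0025,-0.003,0],"spin":0,"grip":0.3},
  {"translation":[-0.0025,-0.003,-0.03],"spin":0,"grip":0.3},
  {"translation":[-0.0025,-0.003,-0.03],"spin":0,"grip":0.3},
  {"translation":[-0.0025,-0.003,-0.03],"spin":0,"grip":0.3},
])

```text
time: 18.55
ee_pos: [0.6614, 0.0917, 0.3635]
tcp_rot: [0.73, -0.683, -0.001, 0.001]
force: [0.7, -0.1, -0.6]
opening: 0.0558
```

```bash
python3 st.py w10 .4353,-.1683,.36,-1.691
```

```text
18.55 [0.6614 0.0917 0.3635] 0.055833370780538245 [ 0.7 -0.1 -0.6]
[321. 232.] 4577 [0.6623 0.0913] [0.0843 0.0359] 3.9 ztop 0.0825
[505. 233.] 4564 [ 0.672  -0.0569] [0.0745 0.0351] 3.0 ztop 0.0825
[413. 233.] 3626 [0.6676 0.0166] [0.0646 0.0361] 3.7 ztop 0.0824
(array([0.6113, 0.6068, 0.0106]), np.float64(0.1185))
```

c is seated at (0.6623, 0.0913), and its cradle is at (0.6616, 0.0909). Next is stick d.

Call:
send_rows([
  {"translation":[0.1,0.1,0],"spin":0.02,"grip":0.3},
  {"translation":[0.2,0.2,0],"spin":0.04,"grip":0.3},
  {"translation":[0.3,0.3,0],"spin":0.06,"grip":0.3},
  {"translation":[0.4,0.4,0],"spin":0.08,"grip":0.3},
  {"translation":[0.5,0.5,0],"spin":0.1,"grip":0.3},
  {"translation":[0.61,0.607,0.01],"spin":0.1185,"grip":0.3},
  {"translation":[0.61,0.607,0.01],"spin":0.1185,"grip":0.3},
  {"translation":[0.61,0.607,0.01],"spin":0.1185,"grip":0.3},
  {"translation":[0.61,0.607,0.01],"spin":0.1185,"grip":0.3},
])

```text
time: 19.73
ee_pos: [0.4361, -0.167, 0.3612]
tcp_rot: [-0.664, 0.748, 0.0, -0.0]
force: [-0.1, -0.3, -1.0]
opening: 0.0558
```

```bash
python3 st.py w11 .4353,-.1685,.22,-1.691 .6561,.165,.352,-1.691
```

```text
19.725 [ 0.4361 -0.167   0.3612] 0.05578333615315098 [-0.1 -0.3 -1. ]
[323. 235.] 5169 [ 0.4354 -0.1694] [0.0362 0.0943] 82.9 ztop 0.0824
(array([0.0041, 0.0013, 0.353 ]), np.float64(0.001))
(array([-0.8892, -0.448 ,  0.0231]), np.float64(0.001))
```

Call:
send_rows([
  {"translation":[0.005,0.0015,0.12],"spin":0.001,"grip":0.3},
  {"translation":[0.005,0.0015,0.24],"spin":0.001,"grip":0.3},
  {"translation":[0.005,0.0015,0.32],"spin":0.001,"grip":0.3},
  {"translation":[0.005,0.0015,0.353],"spin":0.001,"grip":0.3},
  {"translation":[0.005,0.0015,0.353],"spin":0.001,"grip":0.3},
  {"translation":[0.005,0.0015,0.353],"spin":0.001,"grip":-0.3},
  {"translation":[0.005,0.0015,0.353],"spin":0.001,"grip":-0.3},
  {"translation":[0.005,0.0015,0.353],"spin":0.001,"grip":-0.3},
  {"translation":[0.005,0.0015,0.353],"spin":0.001,"grip":-0.3},
  {"translation":[0.005,0.0015,0.3],"spin":0.001,"grip":-0.3},
  {"translation":[0.005,0.0015,0.2],"spin":0.001,"grip":-0.3},
  {"translation":[0.005,0.0015,0.1],"spin":0.001,"grip":-0.3},
  {"translation":[0.005,0.0015,0.02],"spin":0.001,"grip":-0.3},
  {"translation":[-0.1,-0.05,0.02],"spin":-0.015,"grip":-0.3},
  {"translation":[-0.2,-0.1,0.02],"spin":-0.03,"grip":-0.3},
  {"translation":[-0.3,-0.15,0.02],"spin":-0.045,"grip":-0.3},
  {"translation":[-0.4,-0.2,0.02],"spin":-0.06,"grip":-0.3},
  {"translation":[-0.5,-0.25,0.02],"spin":-0.075,"grip":-0.3},
  {"translation":[-0.6,-0.3,0.02],"spin":-0.09,"grip":-0.3},
  {"translation":[-0.6,-0.3,0.02],"spin":-0.09,"grip":-0.3},
])

```text
time: 22.28
ee_pos: [0.584, 0.0584, 0.3543]
tcp_rot: [0.716, -0.698, 0.0, -0.001]
force: [0.4, 0.0, -2.9]
opening: 0.0349
```

```bash
python3 st.py w12 .6561,.165,.354,-1.505
```

```text
22.275 [0.584  0.0584 0.3543] 0.03489315710960134 [ 0.4  0.  -2.9]
[487. 122.] 6207 [ 0.6719 -0.057 ] [0.0742 0.0347] 4.3 ztop 0.0827
[277. 130.] 6345 [0.6622 0.0914] [0.0842 0.036 ] 3.9 ztop 0.0825
[382. 127.] 4952 [0.6676 0.0166] [0.0641 0.036 ] 3.9 ztop 0.0826
(array([-0.2622, -0.1866,  0.0012]), np.float64(-0.0265))
```

Call:
send_rows([
  {"translation":[-0.09,-0.06,0],"spin":-0.01,"grip":-0.3},
  {"translation":[-0.18,-0.13,0],"spin":-0.02,"grip":-0.3},
  {"translation":[-0.262,-0.1865,0],"spin":-0.0265,"grip":-0.3},
  {"translation":[-0.262,-0.1865,0],"spin":-0.0265,"grip":-0.3},
  {"translation":[-0.262,-0.1865,0],"spin":-0.0265,"grip":-0.3},
  {"translation":[-0.262,-0.1865,0],"spin":-0.0265,"grip":-0.3},
])

```text
time: 23.08
ee_pos: [0.6554, 0.1613, 0.3539]
tcp_rot: [0.728, -0.685, 0.0, 0.0]
force: [0.5, 0.3, -2.8]
opening: 0.0347
```

```bash
python3 st.py w13 .6559,.165,.2205,-1.505
```

```text
23.075 [0.6554 0.1613 0.3539] 0.03466495052861081 [ 0.5  0.3 -2.8]
[409. 234.] 5017 [0.6624 0.0915] [0.0844 0.0361] 3.7 ztop 0.0824
[600. 234.] 5351 [ 0.672  -0.0569] [0.0746 0.0358] 3.3 ztop 0.0825
[505. 235.] 4263 [0.6677 0.0177] [0.0643 0.0352] 3.5 ztop 0.0825
(array([-0.0092, -0.002 ,  0.3335]), np.float64(-0.0028))
```

View pics/w13.png

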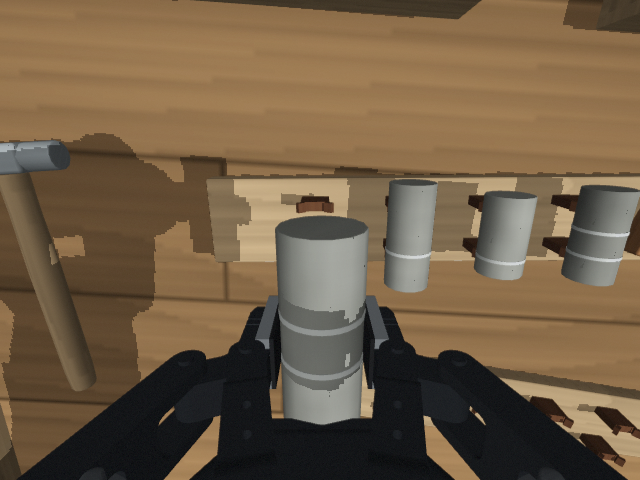

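Stick d is held beside the last cradle, block px (315,204). It needs about 3.7 mm left, which agrees with the computed shift. Lowering it.

Call:
send_rows([
  {"translation":[-0.009,-0.002,0.1],"spin":-0.003,"grip":-0.3},
  {"translation":[-0.009,-0.002,0.2],"spin":-0.003,"grip":-0.3},
  {"translation":[-0.009,-0.002,0.28],"spin":-0.003,"grip":-0.3},
  {"translation":[-0.009,-0.002,0.31],"spin":-0.003,"grip":-0.3},
  {"translation":[-0.009,-0.002,0.334],"spin":-0.003,"grip":-0.3},
  {"translation":[-0.009,-0.002,0.335],"spin":-0.003,"grip":-0.3},
  {"translation":[-0.009,-0.002,0.335],"spin":-0.003,"grip":-0.3},
  {"translation":[-0.009,-0.002,0.335],"spin":-0.003,"grip":0.0},
  {"translation":[-0.009,-0.002,0.335],"spin":-0.003,"grip":0.3},
  {"translation":[-0.009,-0.002,0.335],"spin":-0.003,"grip":0.3},
  {"translation":[-0.009,-0.002,0.335],"spin":-0.003,"grip":0.3},
  {"translation":[-0.009,-0.002,0.25],"spin":-0.003,"grip":0.3},
  {"translation":[-0.009,-0.002,0.12],"spin":-0.003,"grip":0.3},
  {"translation":[-0.009,-0.002,0],"spin":-0.003,"grip":0.3},
  {"translation":[-0.009,-0.002,-0.03],"spin":-0.003,"grip":0.3},
  {"translation":[-0.009,-0.002,-0.03],"spin":-0.003,"grip":0.3},
  {"translation":[-0.009,-0.002,-0.03],"spin":-0.003,"grip":0.3},
])

```text
time: 25.25
ee_pos: [0.656, 0.1661, 0.3635]
tcp_rot: [0.731, -0.683, -0.001, 0.001]
force: [0.1, -0.5, -1.0]
opening: 0.0555
```

Call:
send_rows([
  {"translation":[0.1,0.1,0],"spin":0,"grip":0.3},
  {"translation":[0.2,0.2,0],"spin":0,"grip":0.3},
  {"translation":[0.28,0.3,0],"spin":0,"grip":0.3},
  {"translation":[0.28,0.3,0],"spin":0,"grip":0.3},
  {"translation":[0.28,0.3,0],"spin":0,"grip":0.3},
  {"translation":[0.28,0.3,0],"spin":0,"grip":0.3},
])

```text
time: 26.0
ee_pos: [0.5447, 0.0469, 0.365]
tcp_rot: [0.731, -0.683, -0.0, 0.0]
force: [0.2, -0.1, 0.4]
opening: 0.0558
```

```bash
python3 st.py w14; python3 - <<'E'
from bench import env;import cv2
cv2.imwrite("pics/s1.png",env.read_camera("scene")["frame"][...,::-1])
E
```

```text
26.0 [0.5447 0.0469 0.365 ] 0.055777846242585416 [ 0.2 -0.1  0.4]
[163.  69.] 7714 [0.656  0.1648] [0.0926 0.0356] 4.1 ztop 0.0826
[269.  66.] 6781 [0.6623 0.0913] [0.0838 0.0362] 3.9 ztop 0.0827
[481.  67.] 6547 [ 0.6719 -0.0571] [0.0741 0.0346] 3.9 ztop 0.0828
[375.  67.] 5369 [0.6675 0.0165] [0.064 0.036] 3.9 ztop 0.0827
```

View pics/s1.png

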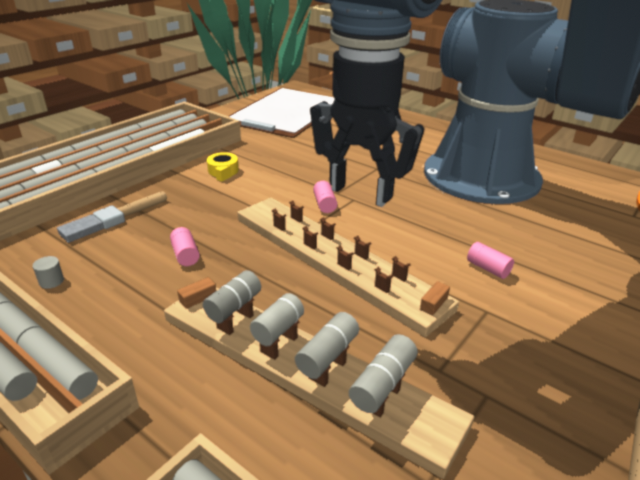

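The scene view shows all four sticks seated on the new rack, px (233,297), (278,318), (328,345) and (384,373). The old rack is empty, and the loose blocks and pink pieces are untouched. Handing in.

```bash
python3 -c "
from bench import env
print(env.close_job())"
```

```text
the job is handed in; nothing more can be done
None
```

All four sticks are on the new rack in reverse order. Left to right they were b, a, c, d and are now d, c, a, b, one to a cradle. I handed the job in at about 26 s of the 83 s allowed.

- **Seating:** my last depth check put every stick's top at 82.6–82.8 mm, against the expected 83 mm. All lie within about 0.1° of the rack's direction.
- **Centring along the length:** each stick is within about 1 mm of its cradle's centre. Stick a is the farthest off, by about 0.8–1 mm.
- **Surroundings:** the final scene picture shows the old rack empty and the arm clear. The loose blocks and pink look-alikes are still in place.

The top and wrist cameras disagreed by up to about 2–4 mm in absolute position, most at the left end of the new rack. I used the wrist camera for both picking and placing, so the difference cancels out. No check failed.

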